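# Load the stapler's battery pack into its spring charging cradle

## Robot

A 6-joint arm with a two-finger parallel gripper is mounted at the origin on the work surface. World frame = base frame: x ahead of the robot, y to its left, z up, the work surface at z = 0. Lengths are in mm, angles in rad, forces in N, time in s.
With the tool pointing down it reaches from about 325 to 900 mm from the base axis. Payload 6.1 kg.
Tool frame: the origin (TCP) lies at the very end of the fingers, on their centre line; the grasp point (between the pads) lies 19 mm behind it; z points along the fingers, x is the direction in which the jaws open and shut, and the axes are right-handed (so a half turn about z gives the same grasp; the last joint's range is limited). The gripper opens to 87 mm and grips with 3 to 60 N. Pads are 19 mm wide; open, the fingers measure 117 mm over their backs; the gripper's body (75 mm by 190 mm) begins 51 mm behind the grasp point.
Start: joints at [-1.369, 0.22, 1.526, -0, 1.395, -0.126], TCP at [201.218, -591.715, 222.538] pointing down, gripper open.
Joint ranges: [-2.98, 2.98], [-0.91, 2.08], [0.09, 2.57], [-1.24, 4.39], [0.2, 2.65], [-2.68, 2.68]. Speed limits (rad/s): [2.57, 2.57, 3.01, 3.14, 3.14, 3.14].

## Interface

Orientations are given as a unit quaternion [w, x, y, z].
In Python, from rig import ctrl gives the robot as it stands.
- The arm moves only by the tool servo_tool, never from a script. Its arguments are lists of equal length, an entry for each row: "hand": the opening, from 0 (shut) to 1 (fully open); "translation": the shift along the tool's x, y, z in cm, a list of three; "twist": the turn, a rotation vector about the tool's x, y, z in degrees, a list of three. In form: {"hand": [hand, ...], "translation": [[dx, dy, dz], ...], "twist": [[wx, wy, wz], ...]}. A call has 1 to 20 rows; each row is the pose to reach, as a shift and turn from the pose commanded when the call began, along the tool's axes at that moment; what a row does not reach only later rows make up. A row lasts 1/8 s, in which the tool goes at most 62.5 mm and 10.7 degrees, less where a joint would pass 70% of its speed; a pose out of reach is approached as far as the arm can. A call with a gripper value outside its range is refused whole. The fingers move at their own pace and stop on an object; "squeeze" is the grip in N (left out, the last holds). Time passes only in rows, so rows that repeat a pose let the fingers close. It gives the time, the measured TCP pose, the force and the opening at its end, in the units of the state.
- ctrl.read_state(): the state, without advancing time (a new reading comes with each control period).
- ctrl.camera(name): name is "side" or "top"; returns the picture (480x640x3 uint8, red, green, blue); there is no depth.
- ctrl.get_calibration(name): a dict with "vertical_fov" (degrees; the focal length in pixels is half the picture's height over the tangent of half this angle, whatever the lens; pixels are square), "cx", "cy" (the principal point, pixels), "dist" ([k1, k2, p1, p2, k3] as OpenCV has them; the pictures are not rectified), "world_to_cam" (4x4, takes a point from world to camera coordinates). Camera axes: x right, y down, z forward; pixel columns grow to the right and rows downward; lengths in mm; the calibration is good to about 2 mm. A picture is of the moment at which its call begins. get_calibration takes no time and is no camera call.
- ctrl.close_job(): hands the job in, once; it reports no verdict.
The state is a dict: "t": time; "qpos": joint angles; "joint_vel": joint speeds; "joint_efforts": joint torques, N m; "position": TCP position; "ee_rot": TCP orientation; "ft_force": force on the tool from outside, world axes, zero at the start; "wrist_torque": the same for the moment, N m; "grip_width": finger opening in mm.
Only numpy, scipy, OpenCV 4.12 (cv2) and the standard library are available. Lean on these libraries where they do the work, as an engineer would, in place of code of your own. Each camera call takes 0.05 s, during which the arm holds its last target. There are 200 camera calls.

## Task

Put the orange battery pack on charge: swing the yellow guard bar up off the empty charging cradle and over past its balance point, and let go so that it stays open on its own. Then push the pack's brass end in under the hood against the spring contact while the black end is still up, tip the black end down inside the end wall, and let go with the pack lying fully home and the guard still open. Leave the grey pack in its rest and do not shift the black coil springs standing beside the cradle and beyond the rest.

Things in the scene. Friction and masses are not known exactly. Their poses are not given: they have to be found in the camera images.
- pack: The orange battery pack to load: a cylinder 32 mm in diameter and 112 mm long, about 0.18 kg, starting level in one of the two V places of the wooden rest, its axis 40 mm above the bench. Brass cap (12 mm long) at one end, black cap at the other, both ends flat and of full diameter. Origin at its centre; x axis along the cylinder from the brass end to the black end. It may roll about x.
- pack_contact (a point): Centre of the flat face of the brass (contact) end of the orange pack, 56 mm from its centre.
- spare: Grey battery pack of the same size in the other V place of the rest, 84 mm beside the orange one, to be left where it is. Origin at its centre, x axis from its brass end to its black end.
- charger: Grey and black charging cradle fixed to the bench, base 176 x 84 mm, 12 mm high. Origin on the bench surface under the centre of the seated pack; x axis from the spring end to the end wall, z up. The seated pack is centred 40 mm above the origin, level, along x, brass end to -x.
- saddle (a point): Bottom of the bay, x = 0, z = 24 mm in the cradle's frame: height of the seated pack's lowest line. Two V saddles (x = -60 to -38 and x = 40 to 56 mm) carry the pack and centre it sideways; between them only the 12 mm base lies below. Axes as the cradle's.
- hood_edge (a point): Middle of the lower edge of the hood: x = -43, z = 64 mm in the cradle's frame. The spring socket behind it (towards -x) is a box 40 mm wide inside, roofed by the 5 mm thick hood and open towards +x. In it stands a brass spring plate, its face at x = -51 mm when free. Axes as the cradle's.
- wall_top (a point): Middle of the top inner edge of the end wall: x = 56, z = 44 mm in the cradle's frame; wall 44 mm wide, 8 mm thick. The free gap from spring plate to wall is 107 mm, 5 mm less than the pack; a pack sloping 15 degrees goes in with the plate pushed back about 11 to 14 mm. Friction can hold the black end up on the wall unless it is pressed down.
- plunger (a joint): Spring plate of the cradle: how far it is pushed back towards -x, m; 0 free, at most 0.016, 0.005 with the pack seated. About 2 N at 0, 4.5 N at 0.005, 8.5 N at 0.013.
- guard (a joint): Angle of the yellow guard bar, rad: 0 shut (level across the bay at the start), balance point about 1.57, open stop 2.8, where it lies over the +y side of the cradle. It falls by its own weight to either side, slowed by a little damping (about 1 to 2 s for the fall). Bar 12 mm wide (along the cradle's x) and 8 mm thick, reaching 113 mm from its hinge, 0.08 kg.
- guard_grip (a point): Place to take the guard bar, on its centre line 103 mm from the hinge, 10 mm from its free end; when shut it lies at x = 30, y = -45, z = 72 mm in the cradle's frame, with nothing below it but the bench and the base. Its axes turn with the bar.
- guard_hinge (a point): The guard bar's hinge axis, at x = 30, y = 58, z = 72 mm in the cradle's frame, parallel to the cradle's x. The bar swings up from the -y side over the top to the +y side. The hinge post is 23 mm wide (along x).
- rest: Light wooden rest fixed to the bench, base 96 (along x) x 150 x 12 mm, with two pairs of V supports at y = +42 and -42 mm, x = -36 and +36 mm (16 mm long each); between them nothing stands above the base. Origin on the bench under its centre; the packs lie along its x, brass ends to -x.
- coil0: Black coil spring standing on the bench on the -y side of the cradle, 64 mm in diameter, 90 mm tall. Origin at its foot.
- coil1: Black coil spring, same size, standing beyond the rest. Origin at its foot.
- pack_home_contact (a point): Where the middle of the brass end lies when the pack is seated: x = -56, y = 0, z = 40 mm in the cradle's frame.

How it is judged:
By the outcome, as a careful person would: the job done as asked, in the order asked, and still so for the second after the job is handed in, with the robot touching nothing.
It also fails if it takes over 64 s, if anything falls off the work surface, if the arm or the gripper's body presses on something with over 40 N, if the wrist force passes 120 N, or if a joint passes its speed limit or range.

## Working session

There is one attempt and no reset: what is moved stays moved. The work goes in short steps, Python scripts to look and compute and a tool call to move; the robot and the scene stay as the last step left them, time stands still between calls to the robot, and variables do not carry over. Pictures are saved under pics/ and viewed, about 8 in all and at most 12, crops included, and the job is handed in when it is done.

Besides the shell and the picture viewer there is one more tool, called after "Emit:" by a JSON object that holds its "op" and its "data". servo_tool: Moves the arm, as the interface text tells. Its arguments: {"type":"object","properties":{"hand":{"type":"array"},"translation":{"type":"array"},"twist":{"type":"array"},"squeeze":{"type":"number"}},"required":["hand","translation","twist"]}

```bash
mkdir -p pics; ls
python3 - <<'E'
from rig import ctrl
import cv2
for n in("top","side"):
    cv2.imwrite(f"pics/{n}0.png",ctrl.camera(n)[:,:,::-1]); print(n,ctrl.get_calibration(n))
print(ctrl.read_state())
E
```

```text
pics
top {'vertical_fov': 51.80962980858435, 'cx': 315.4635113311554, 'cy': 237.33447610145146, 'dist': array([0.01965635, 0.        , 0.        , 0.        , 0.        ]), 'world_to_cam': array([[ 4.90412910e-03, -9.99981999e-01, -3.45697707e-03,
        -3.93822741e+01],
       [-9.89838059e-01, -4.36302419e-03, -1.42132264e-01,
         5.73042031e+02],
       [ 1.42114623e-01,  4.11888245e-03, -9.89841638e-01,
         8.08345541e+02],
       [ 0.00000000e+00,  0.00000000e+00,  0.00000000e+00,
         1.00000000e+00]])}
side {'vertical_fov': 46.79433349444233, 'cx': 321.00089049048415, 'cy': 238.23664024069342, 'dist': array([-0.08388245,  0.        ,  0.        ,  0.        ,  0.        ]), 'world_to_cam': array([[ 8.54448406e-01, -5.19474270e-01, -8.02518963e-03,
        -5.11760366e+02],
       [-4.01809705e-01, -6.50960136e-01, -6.44049581e-01,
         2.37895676e+02],
       [ 3.29343107e-01,  5.53531737e-01, -7.64941654e-01,
         7.84240033e+02],
       [ 0.00000000e+00,  0.00000000e+00,  0.00000000e+00,
         1.00000000e+00]])}
{'t': 0.1, 'qpos': array([-1.36910174e+00,  2.21167047e-01,  1.52753076e+00,  2.01493750e-06,
        1.39469664e+00, -1.26059068e-01]), 'joint_vel': array([-1.33158077e-05, -1.51577539e-03, -1.51345808e-03,  3.87303494e-04,
       -5.99042597e-04, -7.56562018e-04]), 'joint_efforts': array([ 9.08632683e-04, -4.95944917e+01, -3.88521624e+01,  7.02096848e-02,
        5.14340820e-02, -4.65280209e-05]), 'position': array([ 201.10314656, -591.15406877,  221.51637182]), 'ee_rot': array([-6.13214008e-04,  8.12993132e-01, -5.82272579e-01, -6.59982909e-04]), 'ft_force': array([ 0.42326499,  0.29839065, -0.62784014]), 'wrist_torque': array([ 0.00290309,  0.0029527 , -0.00751169]), 'grip_width': 86.8944542906241}
```

View pics/top0.png

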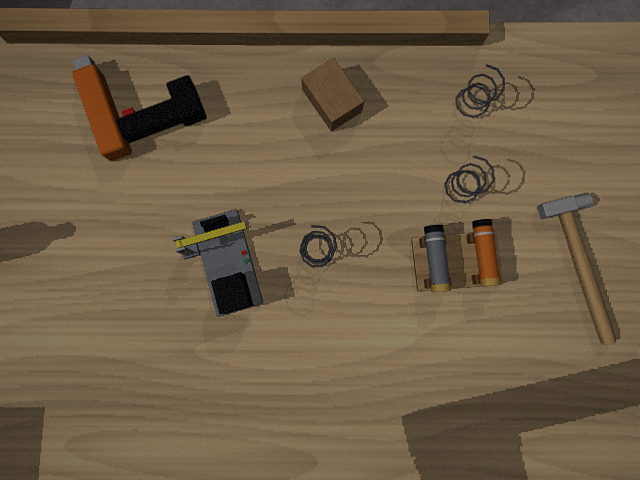

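View pics/side0.png

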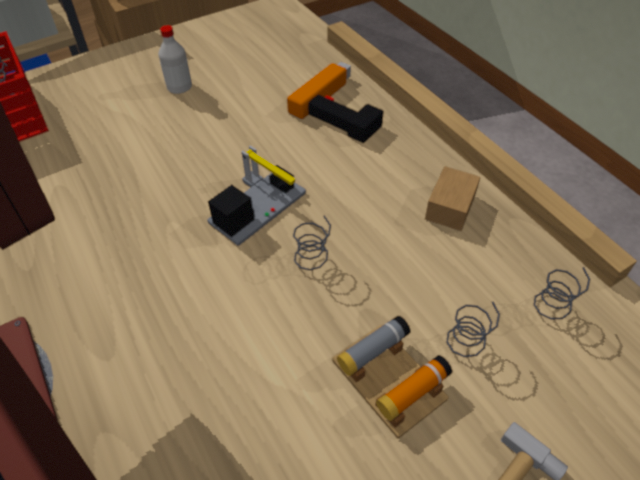

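Run:
```python
import cv2,numpy as np
t=cv2.imread("pics/top0.png");s=cv2.imread("pics/side0.png")
def c(i,u,v,w,h,k): return cv2.resize(i[v:v+h,u:u+w],None,fx=k,fy=k,interpolation=cv2.INTER_CUBIC)
a=c(t,165,200,100,125,4);b=c(t,405,210,100,125*0+90,4)
cv2.imwrite("pics/c1.png",np.hstack([a,np.vstack([b,np.zeros((140,400,3),np.uint8)])]))
a=c(s,200,140,120,110,3.3333);b=c(s,330,310,130,130,3);
b=np.vstack([b,np.zeros((10,390,3),np.uint8)]);a=np.vstack([a,np.zeros((400-a.shape[0],a.shape[1],3),np.uint8)])
cv2.imwrite("pics/c2.png",np.hstack([a,b]))
```

```text
(no output)
```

View pics/c1.png

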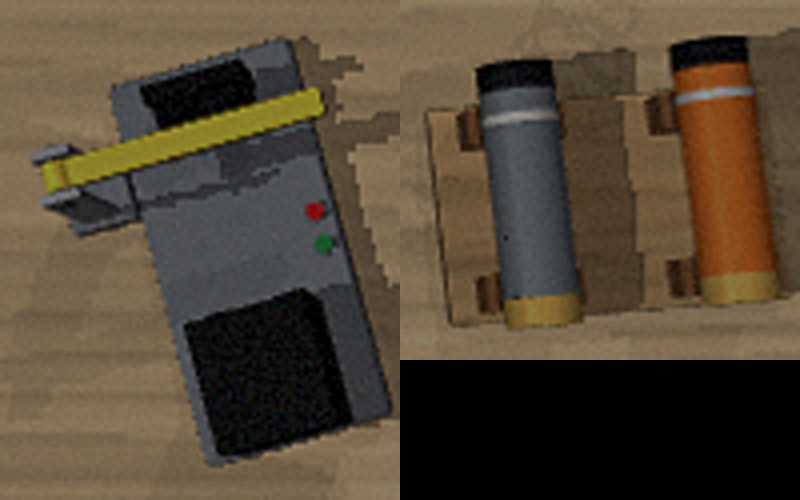

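View pics/c2.png

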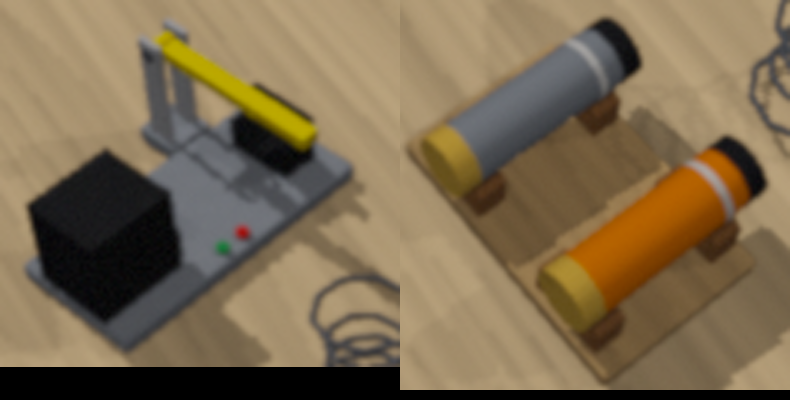

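```bash
cat > h.py <<'E'
import numpy as np,cv2
from scipy.optimize import least_squares
from scipy.spatial.transform import Rotation as R
from rig import ctrl
C={n:ctrl.get_calibration(n) for n in("top","side")}
def proj(n,P):
    c=C[n];M=c["world_to_cam"];f=240/np.tan(np.radians(c["vertical_fov"])/2)
    K=np.array([[f,0,c["cx"]],[0,f,c["cy"]],[0,0,1.]])
    return cv2.projectPoints(np.atleast_2d(P).astype(float),cv2.Rodrigues(M[:3,:3])[0],M[:3,3],K,c["dist"])[0][:,0]
def W(pose,P):
    x,y,a=pose; P=np.atleast_2d(P).astype(float); return np.c_[x+P[:,0]*np.cos(a)-P[:,1]*np.sin(a),y+P[:,0]*np.sin(a)+P[:,1]*np.cos(a),P[:,2]]
def rel(pos,rot,s=None):
    """shift (cm) & rotvec (deg) in tool axes from measured pose to world target"""
    s=s or ctrl.read_state(); R0=R.from_quat(s["ee_rot"],scalar_first=True)
    return np.round(R0.inv().apply(np.array(pos)-s["position"])/10,2),np.round((R0.inv()*rot).as_rotvec(degrees=True),2)
E
cat > fit.py <<'E'
from h import *
tc=lambda U,V:(165+(U+.5)/4-.5,200+(V+.5)/4-.5); tr=lambda U,V:(405+(U-400+.5)/4-.5,210+(V+.5)/4-.5)
sc=lambda U,V:(200+(U+.5)/3.333-.5,140+(V+.5)/3.333-.5); sr=lambda U,V:(330+(U-400+.5)/3-.5,310+(V+.5)/3-.5)
# charger: params x,y,yaw,x0(base centre),w(hood half width),xb
def pts(p):
    x0,w,xb=p[3:]
    return [("top",(x0+88,42,12),tc(112,88)),("top",(x0+88,-42,12),tc(290,40)),("top",(x0-88,42,12),tc(208,463)),
    ("top",(36,-55,76),tc(318,88)),("top",(24,-55,76),tc(324,111)),("top",(-43,w,69),tc(185,325)),
    ("side",(x0-88,42,12),sc(28,268)),("side",(x0-88,-42,12),sc(125,342)),("side",(x0+88,-42,12),sc(352,168)),
    ("side",(36,-55,76),sc(315,128)),("side",(-43,w,69),sc(105,150)),("side",(-43,-w,69),sc(168,185)),("side",(xb,w,69),sc(30,205)),("side",(xb,-w,69),sc(100,250))]
def f(p): return np.concatenate([proj(n,W(p[:3],q))[0]-o for n,q,o in pts(p)])
r=least_squares(f,[530,110,.25,-8,24,-80],loss="soft_l1")
print("charger",r.x); print(np.round(f(r.x).reshape(-1,2),1))
th=np.linspace(0,2*np.pi,60)
def ext(n,p,d):
    P=np.array([(sx,16*np.cos(t),40+16*np.sin(t)) for sx in(-56,56) for t in th])
    u=proj(n,W(p,P)); q=np.array([-d[1],d[0]]); a=u@d;b=u@q
    return np.array([a.min(),a.max(),b.min(),b.max()])
def fitpack(T,S):
    def g(p):
        o=[]
        for n,(b1,b2,k1,k2) in(("top",T),("side",S)):
            b1,b2,k1,k2=map(np.array,(b1,b2,k1,k2)); d=(k1+k2-b1-b2);d=d/np.linalg.norm(d);q=np.array([-d[1],d[0]])
            ob=np.array([min(b1@d,b2@d),max(k1@d,k2@d),(b1@q+k1@q)/2,(b2@q+k2@q)/2]) if n=="side" else np.array([(b1@d+b2@d)/2,(k1@d+k2@d)/2,(b1@q+k1@q)/2,(b2@q+k2@q)/2])
            ob[2:].sort(); o.append(ext(n,p,d)-ob)
            sl=(k1-b1)
        return np.concatenate(o)
    # yaw: weak from extents -> add axis midline direction from top view
    def g2(p):
        m=proj("top",W(p,[(-56,0,40),(56,0,40)])); dd=m[1]-m[0]
        b1,b2,k1,k2=map(np.array,T); d=(k1+k2-b1-b2)/2
        return np.r_[g(p),(np.arctan2(dd[1],dd[0])-np.arctan2(d[1],d[0]))*60]
    r=least_squares(g2,[520,-330,.1]); return r.x,np.round(g2(r.x),1)
print(fitpack([tr(705,304),tr(777,299),tr(671,45),tr(746,38)],[sr(538,275),sr(585,333),sr(720,138),sr(765,190)]))
print("spare",fitpack([tr(507,328),tr(582,322),tr(477,65),tr(552,59)],[sr(420,143),sr(462,197),sr(603,17),sr(642,65)]))
E
python3 fit.py
```

```text
charger [ 5.44942523e+02  1.23337564e+02  2.96932829e-01 -1.18790364e+01
  2.46509666e+01 -9.36966506e+01]
[[-1.6 -0.4]
 [-0.7 -1.7]
 [ 0.   1.5]
 [ 0.  -0.9]
 [ 0.5  0.2]
 [-0.  -0.2]
 [-2.8 -0.1]
 [-0.2  1.5]
 [ 0.7 -0.6]
 [ 0.6  1.1]
 [-0.2  0.2]
 [ 0.3  3. ]
 [ 0.4 -0.6]
 [-1.3 -0.1]]
(array([ 5.49205697e+02, -3.27478888e+02,  8.41257297e-02]), array([-0.4,  1.5, -0.7,  1.1, -4. ,  3.4, -1. ,  0.6, -0.3]))
spare (array([ 5.39627044e+02, -2.44003139e+02,  9.13274907e-02]), array([ 0.3,  1.3, -0.5,  0.6, -3.2,  1.9, -0.9,  0.8, -0.5]))
```

```bash
cat > ov.py <<'E'
from h import *
def box(x0,x1,y0,y1,z0,z1): 
    P=[(x,y,z) for x in(x0,x1) for y in(y0,y1) for z in(z0,z1)]
    return P,[(i,j) for i in range(8) for j in range(i+1,8) if bin(i^j).count("1")==1]
def draw(img,n,off,k,pose,boxes,col=(0,255,0)):
    for b in boxes:
        P,E=box(*b); u=((proj(n,W(pose,P))-off+.5)*k-.5)
        for i,j in E: cv2.line(img,tuple(int(round(v*8)) for v in u[i]),tuple(int(round(v*8)) for v in u[j]),col,1,cv2.LINE_AA,3)
def crop(i,off,w,h,k): u,v=off; return cv2.resize(i[v:v+h,u:u+w],None,fx=k,fy=k,interpolation=cv2.INTER_CUBIC)
CH=lambda x0,w,xb:[(x0-88,x0+88,-42,42,0,12),(24,36,-55,58,68,76),(xb,-43,-w,w,12,69),(56,64,-22,22,12,44)]
E
cat > ov1.py <<'E'
from ov import *; import sys
p=eval(sys.argv[1]); t=cv2.imread("pics/top0.png");s=cv2.imread("pics/side0.png")
a=crop(t,(165,200),100,125,4);draw(a,"top",(165,200),4,p[:3],CH(*p[3:]))
b=crop(s,(200,140),110,125,4);draw(b,"side",(200,140),4,p[:3],CH(*p[3:]))
c=crop(t,(405,210),100,90,3)
cv2.imwrite(sys.argv[2],np.hstack([a,b])[:,:800])
E
python3 ov1.py "[544.9,123.3,.297,-11.9,24.65,-93.7]" pics/ov1.png
```

```text
(no output)
```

View pics/ov1.png

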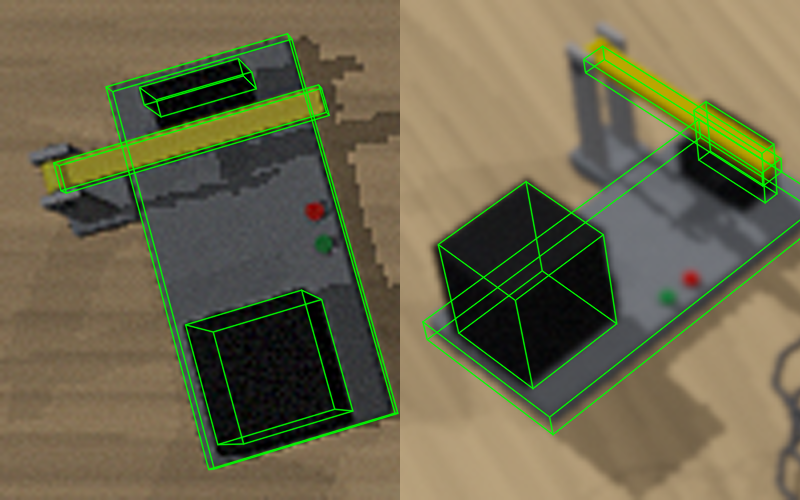

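```bash
cat >> h.py <<'E'
CH=(544.9,123.3,.297)
PK=(549.2,-327.5,.084)
def down(yaw,tilt=0,yy=None):
    "tool z down, tool x at world angle yaw; tilt deg about world axis dir yaw(tool x)"
    Rm=np.array([[np.cos(yaw),np.sin(yaw),0],[np.sin(yaw),-np.cos(yaw),0],[0,0,-1]]) 
    return R.from_matrix(Rm)*R.from_rotvec([np.radians(tilt),0,0])
def cw(p): return W(CH,p)[0]
E
python3 - <<'E'
from h import *
print(down(-1.24).as_matrix().round(2).tolist(), R.from_quat(ctrl.read_state()["ee_rot"],scalar_first=True).as_matrix().round(2).tolist())
r=down(CH[2])
print("above",cw((30,-45,140)),rel(cw((30,-45,140)),r))
print("at",cw((30,-45,53)))
# coil0
q=least_squares(lambda p:proj("top",[(p[0],p[1],90)])[0]-(318,245),[550,0]).x; print("coil",q, "in cradle", (q-CH[:2])@np.array([[np.cos(CH[2]),-np.sin(CH[2])],[np.sin(CH[2]),np.cos(CH[2])]]))
# arc moves in down-yaw frame: tool y = -cradle y, z down
for a in (0,15,30,45,60,75,90,100,110): print(a, np.round([-(103-103*np.cos(np.radians(a)))/10,-10.3*np.sin(np.radians(a))],2))
E
```

```text
[[0.32, -0.95, 0.0], [-0.95, -0.32, -0.0], [0.0, 0.0, -1.0]] [[0.32, -0.95, -0.0], [-0.95, -0.32, 0.0], [-0.0, -0.0, -1.0]]
above [586.75594171  89.04974243 140.        ] (array([-51.97, -58.41,   8.26]), array([-9.000e-02,  7.000e-02, -8.824e+01]))
at [586.75594171  89.04974243  53.        ]
coil [553.68043926 -41.07377458] in cradle [ -39.70843651 -159.74690592]
0 [-0. -0.]
15 [-0.35 -2.67]
30 [-1.38 -5.15]
45 [-3.02 -7.28]
60 [-5.15 -8.92]
75 [-7.63 -9.95]
90 [-10.3 -10.3]
100 [-12.09 -10.14]
110 [-13.82  -9.68]
```

Emit:
{"op": "servo_tool", "data": {"hand": [0.6,0.6,0.6,0.6,0.6,0.6,0.6,0.6,0.6,0.6,0.6,0.6,0.6,0.6,0.6,0.6,0.6,0.6,0.6,0.6], "translation": [[-52,-58.4,0],[-52,-58.4,0],[-52,-58.4,0],[-52,-58.4,0],[-52,-58.4,0],[-52,-58.4,0],[-52,-58.4,0],[-52,-58.4,0],[-52,-58.4,0],[-52,-58.4,0],[-52,-58.4,0],[-52,-58.4,0],[-52,-58.4,0],[-52,-58.4,0],[-52,-58.4,8.3],[-52,-58.4,8.3],[-52,-58.4,8.3],[-52,-58.4,8.3],[-52,-58.4,8.3],[-52,-58.4,8.3]], "twist": [[0,0,-88.2],[0,0,-88.2],[0,0,-88.2],[0,0,-88.2],[0,0,-88.2],[0,0,-88.2],[0,0,-88.2],[0,0,-88.2],[0,0,-88.2],[0,0,-88.2],[0,0,-88.2],[0,0,-88.2],[0,0,-88.2],[0,0,-88.2],[0,0,-88.2],[0,0,-88.2],[0,0,-88.2],[0,0,-88.2],[0,0,-88.2],[0,0,-88.2]]}}

```text
t: 2.6
position: [587.6, 88.6, 141.1]
ee_rot: [0.0, 0.989, 0.148, 0.001]
ft_force: [-0.3, 0.2, -0.1]
grip_width: 52.4
```

Run:
```python
from h import *
s=ctrl.read_state(); print(s); print(rel(cw((30,-45,53)),down(CH[2])))
```

```text
{'t': 2.6, 'qpos': array([ 1.69471532e-02,  2.15693105e-01,  1.68984740e+00, -5.14747431e-06,
        1.23362884e+00, -2.79334136e-01]), 'joint_vel': array([ 0.0014679 ,  0.00515112,  0.0088234 , -0.00079304, -0.00259938,
        0.00093328]), 'joint_efforts': array([-5.97249228e-02, -4.70795131e+01, -3.66589344e+01,  5.63190447e-02,
        4.54091595e-02, -4.93030748e-04]), 'position': array([587.59106475,  88.56857303, 141.07547993]), 'ee_rot': array([1.60914556e-04, 9.89046376e-01, 1.47600129e-01, 1.20092429e-03]), 'ft_force': array([-0.26060816,  0.19726635, -0.07127585]), 'wrist_torque': array([ 0.03408961, -0.12961295, -0.02881647]), 'grip_width': 52.40762879960588}
(array([-0.09, -0.08,  8.81]), array([ 0.04, -0.13, -0.04]))
```

Emit:
{"op": "servo_tool", "data": {"hand": [0.6,0.6,0.6,0.6,0.15,0.0,0.0,0.0,0.0,0.0], "translation": [[-0.1,-0.1,3],[-0.1,-0.1,6],[-0.1,-0.1,8.8],[-0.1,-0.1,8.8],[-0.1,-0.1,8.8],[-0.1,-0.1,8.8],[-0.1,-0.1,8.8],[-0.1,-0.1,8.8],[-0.1,-0.1,8.8],[-0.1,-0.1,8.8]], "twist": [[0,0,0],[0,0,0],[0,0,0],[0,0,0],[0,0,0],[0,0,0],[0,0,0],[0,0,0],[0,0,0],[0,0,0]], "squeeze": 10}}

```text
t: 3.85
position: [587.9, 89.9, 52.8]
ee_rot: [-0.0, 0.989, 0.148, 0.003]
ft_force: [5.1, 3.3, -0.3]
grip_width: 12.1
```

Run:
```python
from ov import *
s=ctrl.camera("side"); cv2.imwrite("pics/s1.png",s[:,:,::-1]); i=cv2.imread("pics/s1.png")
cv2.imwrite("pics/s1c.png",crop(i,(150,60),200,200,3)); print(ctrl.read_state())
```

```text
{'t': 3.9, 'qpos': array([ 1.86208110e-02,  3.22304146e-01,  1.74294756e+00,  1.17522441e-03,
        1.07070008e+00, -2.78124177e-01]), 'joint_vel': array([ 0.00025362,  0.0008957 ,  0.00046861, -0.00221916, -0.00025855,
        0.00101518]), 'joint_efforts': array([-1.06371012e+00, -4.79768586e+01, -3.00680923e+01, -6.59426004e-01,
        1.94170453e+00, -2.06219964e-02]), 'position': array([587.97014051,  89.91682437,  52.81334047]), 'ee_rot': array([-1.47173213e-04,  9.89050313e-01,  1.47550860e-01,  2.86354131e-03]), 'ft_force': array([ 5.47194971,  2.71313987, -1.06792076]), 'wrist_torque': array([ 0.44012493, -1.05774514, -0.05069119]), 'grip_width': 11.86535202391411}
```

View pics/s1c.png

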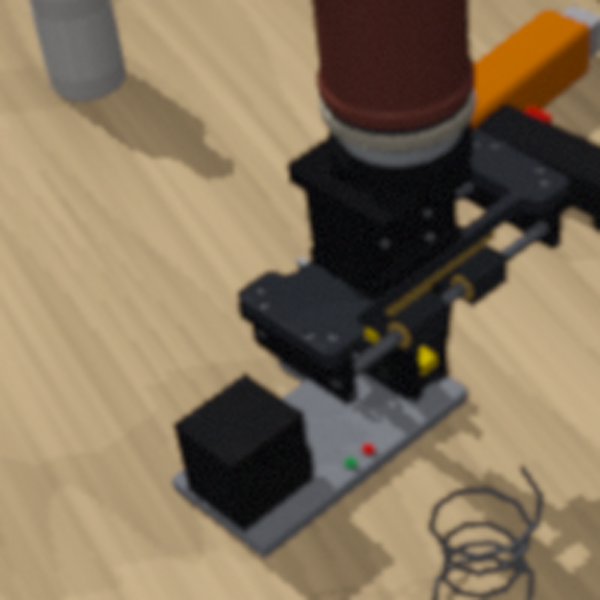

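Emit:
{"op": "servo_tool", "data": {"hand": [0,0,0,0,0,0,0,0,0,0,0,0,0,0.6,0.6,0.6,0.6,0.6], "translation": [[0.1,0,0],[0.15,-0.16,-1.8],[0.15,-0.6,-3.5],[0.15,-1.4,-5.15],[0.15,-2.4,-6.6],[0.15,-3.7,-7.9],[0.15,-5.15,-8.9],[0.15,-6.8,-9.7],[0.15,-8.5,-10.1],[0.15,-10.3,-10.3],[0.15,-12.1,-10.1],[0.15,-13.8,-9.7],[0.15,-13.8,-9.7],[0.15,-13.8,-9.7],[0.15,-13.8,-9.7],[0.15,-13.8,-9.7],[0.15,-13.8,-13],[0.15,-13.8,-18]], "twist": [[0,0,0],[0,0,0],[0,0,0],[0,0,0],[0,0,0],[0,0,0],[0,0,0],[0,0,0],[0,0,0],[0,0,0],[0,0,0],[0,0,0],[0,0,0],[0,0,0],[0,0,0],[0,0,0],[0,0,0],[0,0,0]]}}

```text
t: 6.15
position: [544.8, 221.2, 230.2]
ee_rot: [0.0, 0.989, 0.148, -0.003]
ft_force: [0.7, 0.5, -0.9]
grip_width: 49.3
```

```bash
sed -i 's/^CH=.*/CH=(546.3,123.7,.297)/' h.py
python3 - <<'E'
from h import *
s=ctrl.read_state(); print(s["position"],s["ft_force"])
# pack: grasp 14 mm toward brass from centre, jaw along -y of pack
p=W(PK,(-14,0,0))[0]; r=down(PK[2]-np.pi/2)
print(p, rel(p+[0,0,150],r), rel(p+[0,0,21],r))
E
```

```text
[544.79065609 221.16248487 230.15937406] [ 0.70658249  0.5138962  -0.87842031]
[ 535.24936296 -328.67461751    0.        ] (array([-16.92,  52.31,   8.1 ]), array([  0.27,   0.24, 102.16])) (array([-16.85,  52.31,  21.  ]), array([  0.27,   0.24, 102.16]))
```

Emit:
{"op": "servo_tool", "data": {"hand": [0.6,0.6,0.6,0.6,0.6,0.6,0.6,0.6,0.6,0.6,0.6,0.6,0.6,0.6,0.6,0.6], "translation": [[-16.9,52.3,0],[-16.9,52.3,0],[-16.9,52.3,0],[-16.9,52.3,0],[-16.9,52.3,0],[-16.9,52.3,0],[-16.9,52.3,0],[-16.9,52.3,0],[-16.9,52.3,0],[-16.9,52.3,0],[-16.9,52.3,8],[-16.9,52.3,8],[-16.9,52.3,8],[-16.9,52.3,8],[-16.9,52.3,8],[-16.9,52.3,8]], "twist": [[0,0,102],[0,0,102],[0,0,102],[0,0,102],[0,0,102],[0,0,102],[0,0,102],[0,0,102],[0,0,102],[0,0,102],[0,0,102],[0,0,102],[0,0,102],[0,0,102],[0,0,102],[0,0,102]]}}

```text
t: 8.15
position: [538.4, -328.3, 153.1]
ee_rot: [-0.0, 0.737, -0.676, 0.001]
ft_force: [-0.3, 0.4, 0.2]
grip_width: 52.1
```

Run:
```python
from ov import *
s=ctrl.read_state(); print(s["position"],s["qpos"])
t=ctrl.camera("top")[:,:,::-1].copy(); cv2.imwrite("pics/t2.png",t)
a=crop(t,(165,190),100,125,4);
b=crop(t,(400,200),100,125,4)
cv2.imwrite("pics/t2c.png",np.hstack([a,b]))
p=W(PK,(-14,0,0))[0]; r=down(PK[2]-np.pi/2)
print(rel(p+[0,0,21],r))
```

```text
[ 538.3925846  -328.26031784  153.08767868] [-6.72485667e-01  2.86638027e-01  1.58069819e+00 -2.40827623e-05
  1.27191770e+00  8.11170528e-01]
(array([1.000e-02, 3.200e-01, 1.317e+01]), array([-0.07, -0.07,  0.18]))
```

View pics/t2c.png

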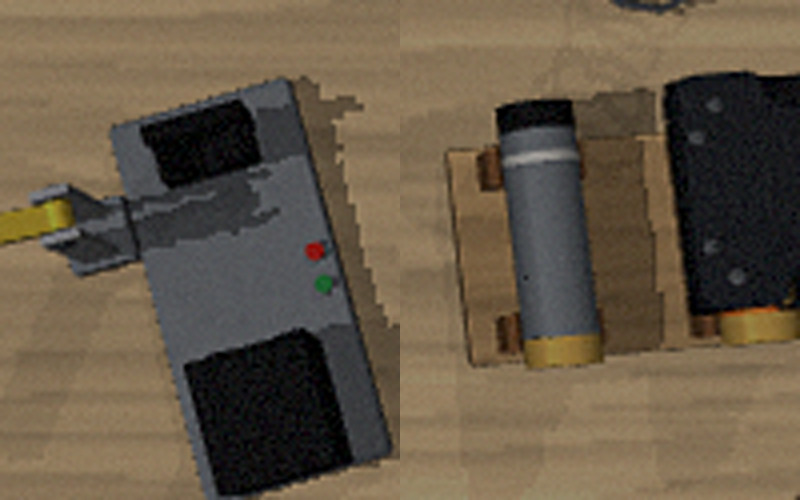

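Emit:
{"op": "servo_tool", "data": {"hand": [0.6,0.6,0.6,0.6,0.6,0.6,0.2,0,0,0,0], "translation": [[0,0.1,3],[0,0.1,6],[0,0.1,9],[0,0.1,11.5],[0,0.1,13.2],[0,0.1,13.2],[0,0.1,13.2],[0,0.1,13.2],[0,0.1,13.2],[0,0.1,13.2],[0,0.1,13.2]], "twist": [[0,0,0],[0,0,0],[0,0,0],[0,0,0],[0,0,0],[0,0,0],[0,0,0],[0,0,0],[0,0,0],[0,0,0],[0,0,0]], "squeeze": 40}}

```text
t: 9.57
position: [537.4, -328.7, 20.6]
ee_rot: [0.0, 0.737, -0.676, 0.001]
ft_force: [-0.0, -0.1, 5.1]
grip_width: 31.3
```

Run:
```python
from ov import *
s=ctrl.read_state(); print(s)
i=ctrl.camera("side")[:,:,::-1].copy(); cv2.imwrite("pics/s2.png",i)
```

```text
{'t': 9.575, 'qpos': array([-6.73904162e-01,  4.43151515e-01,  1.65218150e+00, -2.03985156e-04,
        1.04424250e+00,  8.10054384e-01]), 'joint_vel': array([-0.00034602,  0.00067555, -0.00238402,  0.00056935, -0.00042374,
        0.00049245]), 'joint_efforts': array([ 5.81796896e-01, -5.02766562e+01, -3.01424038e+01,  3.42379902e-01,
        7.34776142e-02,  3.85344727e-02]), 'position': array([ 537.38393331, -328.65770268,   20.63023607]), 'ee_rot': array([ 1.94187594e-05,  7.37166711e-01, -6.75710156e-01,  1.01223723e-03]), 'ft_force': array([-0.02701784, -0.12917385,  5.0699546 ]), 'wrist_torque': array([-0.18463356,  0.01832973,  0.03530129]), 'grip_width': 31.279265041116645}
```

Emit:
{"op": "servo_tool", "data": {"hand": [0,0,0,0,0,0,0], "translation": [[0,0,-1],[0,0,-4],[0,0,-8],[0,0,-12],[0,0,-16],[0,0,-18],[0,0,-18]], "twist": [[0,0,0],[0,0,0],[0,0,0],[0,0,0],[0,0,0],[0,0,0],[0,0,0]]}}

```text
t: 10.5
position: [537.2, -328.2, 200.7]
ee_rot: [-0.0, 0.737, -0.676, 0.001]
ft_force: [0.9, -0.6, -3.6]
grip_width: 30.9
```

```bash
cat >> h.py <<'E'
D=44.1
def place(xb,zb,al,dy=0):
    a=np.radians(al);c,s=np.cos(a),np.sin(a); B=np.array([xb,dy,zb]); g=B+D*np.array([c,0,s])+19*np.array([s,0,-c])
    return cw(g),down(CH[2]-np.pi/2,al)
E
python3 - <<'E'
from h import *
s=ctrl.read_state(); print(s["position"],s["ft_force"],s["grip_width"])
print(place(-35,41,15)[0], rel(*place(-35,150,15)), rel(*place(-35,200,15)))
m=place(-35,200,15)[1].as_matrix().round(2); print(m.tolist())
E
```

```text
[ 537.23675087 -328.22382423  200.68014267] [ 0.89883495 -0.62107365 -3.58749263] 30.928086847434198
[558.26697323 127.36251873  34.06132919] (array([-45.21,  -6.05,   5.71]), array([ 14.86,  -1.67, -11.95])) (array([-45.2 ,  -6.05,   0.71]), array([ 14.86,  -1.67, -11.95]))
[[0.29, -0.92, 0.25], [-0.96, -0.28, 0.08], [0.0, -0.26, -0.97]]
```

Emit:
{"op": "servo_tool", "data": {"hand": [0,0,0,0,0,0,0,0,0,0,0,0,0,0], "translation": [[-4,-0.5,0],[-9,-1.2,0],[-14,-1.8,0],[-19,-2.5,0],[-24,-3.2,0],[-29,-3.9,0],[-34,-4.5,0],[-39,-5.2,0],[-43,-5.8,0.3],[-45.2,-6,0.7],[-45.2,-6,4],[-45.2,-6,5.7],[-45.2,-6,5.7],[-45.2,-6,5.7]], "twist": [[1,-0.1,-1],[3,-0.3,-2.4],[5,-0.6,-4],[7,-0.8,-5.6],[9,-1,-7.2],[11,-1.2,-8.8],[13,-1.5,-10.5],[14.9,-1.7,-12],[14.9,-1.7,-12],[14.9,-1.7,-12],[14.9,-1.7,-12],[14.9,-1.7,-12],[14.9,-1.7,-12],[14.9,-1.7,-12]]}}

```text
t: 12.25
position: [557.7, 127.2, 143.0]
ee_rot: [-0.106, 0.797, -0.59, 0.077]
ft_force: [0.2, 0.8, -1.6]
grip_width: 30.8
```

Run:
```python
from ov import *
s=ctrl.read_state(); print(s["position"],s["ft_force"],s["grip_width"],s["qpos"])
print(rel(*place(-35,150,15)))
t=ctrl.camera("top")[:,:,::-1].copy(); i=ctrl.camera("side")[:,:,::-1].copy(); cv2.imwrite("pics/t3.png",t); cv2.imwrite("pics/s3.png",i)
Rt=R.from_quat(s["ee_rot"],scalar_first=True)
th=np.linspace(0,2*np.pi,40)
out=[]
for n,im,off in(("top",t,(165,180)),("side",i,(190,80))):
    a=crop(im,off,100,125,4)
    for e in(-D,112-D,-D+12):
        P=s["position"]+Rt.apply([(16*np.cos(q),-e,-19+16*np.sin(q)) for q in th])
        u=((proj(n,P)-off+.5)*4-.5).round().astype(int); cv2.polylines(a,[u],True,(0,255,0))
    out.append(a)
cv2.imwrite("pics/c3.png",np.hstack(out))
```

```text
[557.68131712 127.18420017 142.96990063] [ 0.20965129  0.79138564 -1.56856873] 30.847243804439984 [ 0.04624086 -0.03311503  1.97716807  0.08167351  0.9457385   1.28081209]
(array([ 0.  , -0.06,  0.01]), array([ 0.01,  0.12, -0.03]))
```

View pics/c3.png

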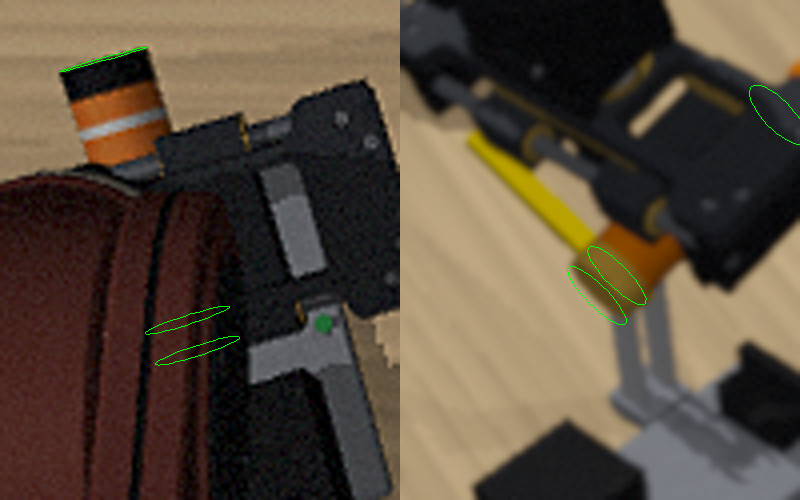

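Run:
```python
from h import *
for a in((-35,100,15),(-35,60,15),(-35,42,15),(-45,41,15),(-50,41,15),(-55,41,15),(-60,41,15)): print(a,rel(*place(*a)))
```

```text
(-35, 100, 15) (array([0.  , 1.31, 4.91]), array([-0.08,  0.1 , -0.01]))
(-35, 60, 15) (array([0.01, 2.35, 8.77]), array([-0.08,  0.1 , -0.01]))
(-35, 42, 15) (array([1.000e-02, 2.820e+00, 1.051e+01]), array([-0.08,  0.1 , -0.01]))
(-45, 41, 15) (array([1.000e-02, 3.810e+00, 1.034e+01]), array([-0.08,  0.1 , -0.01]))
(-50, 41, 15) (array([1.000e-02, 4.300e+00, 1.021e+01]), array([-0.08,  0.1 , -0.01]))
(-55, 41, 15) (array([1.000e-02, 4.780e+00, 1.008e+01]), array([-0.08,  0.1 , -0.01]))
(-60, 41, 15) (array([0.01, 5.26, 9.95]), array([-0.08,  0.1 , -0.01]))
```

Emit:
{"op": "servo_tool", "data": {"hand": [0,0,0,0,0,0,0,0,0], "translation": [[0,0.65,2.45],[0,1.3,4.9],[0,1.8,6.8],[0,2.2,8.3],[0,2.5,9.4],[0,2.7,10.1],[0,2.8,10.5],[0,2.8,10.5],[0,2.8,10.5]], "twist": [[0,0,0],[0,0,0],[0,0,0],[0,0,0],[0,0,0],[0,0,0],[0,0,0],[0,0,0],[0,0,0]], "squeeze": 50}}

```text
t: 13.48
position: [557.7, 127.9, 34.4]
ee_rot: [-0.106, 0.797, -0.589, 0.077]
ft_force: [-0.0, -0.8, -2.9]
grip_width: 31.0
```

Run:
```python
from ov import *
s=ctrl.read_state(); print(s["position"],s["ft_force"],s["wrist_torque"],s["grip_width"])
for a in((-35,42,15),(-45,41,15),(-50,41,15),(-55,41,15),(-60,41,15)): print(a,rel(*place(*a)))
t=ctrl.camera("top")[:,:,::-1].copy(); i=ctrl.camera("side")[:,:,::-1].copy(); cv2.imwrite("pics/t4.png",t); cv2.imwrite("pics/s4.png",i)
cv2.imwrite("pics/c4.png",np.hstack([crop(t,(165,180),100,125,4),crop(i,(190,110),100,125,4)]))
```

```text
[557.70092296 127.85273242  34.42515324] [-0.00567544 -0.78759311 -2.91641871] [-0.08123122  0.23637536 -0.00500524] 31.007192436437478
(-35, 42, 15) (array([ 0.06, -0.05, -0.05]), array([-0.02,  0.12,  0.02]))
(-45, 41, 15) (array([ 0.06,  0.94, -0.21]), array([-0.02,  0.12,  0.02]))
(-50, 41, 15) (array([ 0.06,  1.42, -0.34]), array([-0.02,  0.12,  0.02]))
(-55, 41, 15) (array([ 0.06,  1.9 , -0.47]), array([-0.02,  0.12,  0.02]))
(-60, 41, 15) (array([ 0.06,  2.39, -0.6 ]), array([-0.02,  0.12,  0.02]))
```

View pics/c4.png

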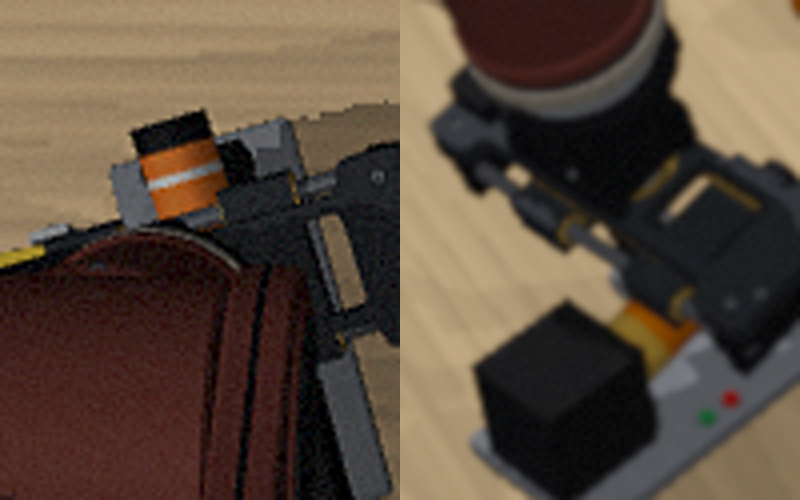

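Emit:
{"op": "servo_tool", "data": {"hand": [0,0,0,0,0,0], "translation": [[0,0.3,-0.05],[0,0.6,-0.15],[0,0.9,-0.2],[0,1.05,-0.25],[0,1.05,-0.25],[0,1.05,-0.25]], "twist": [[0,0,0],[0,0,0],[0,0,0],[0,0,0],[0,0,0],[0,0,0]]}}

```text
t: 14.32
position: [547.0, 124.6, 33.7]
ee_rot: [-0.105, 0.797, -0.589, 0.077]
ft_force: [0.3, 0.4, -2.2]
grip_width: 30.9
```

Emit:
{"op": "servo_tool", "data": {"hand": [0,0,0,0], "translation": [[0,0.2,-0.05],[0,0.4,-0.1],[0,0.5,-0.13],[0,0.5,-0.13]], "twist": [[0,0,0],[0,0,0],[0,0,0],[0,0,0]]}}

```text
t: 14.82
position: [542.5, 123.2, 33.9]
ee_rot: [-0.106, 0.797, -0.589, 0.077]
ft_force: [3.0, 1.8, -1.7]
grip_width: 31.0
```

```bash
cat >> h.py <<'E'
def stat():
    s=ctrl.read_state(); Rt=R.from_quat(s["ee_rot"],scalar_first=True); z=Rt.apply([0,0,1]); u=-Rt.apply([0,1,0])
    Rz=R.from_rotvec([0,0,-CH[2]]); B=s["position"]-19*z-D*u
    print("t",s["t"],"B cradle",np.round(Rz.apply(B-[CH[0],CH[1],0]),1),"tilt",np.round(np.degrees(np.arcsin(u[2])),1),"F cradle",np.round(Rz.apply(s["ft_force"]),1),"T",np.round(Rz.apply(s["wrist_torque"]),2),"w",round(s["grip_width"],1))
E
python3 -c "
from h import *
stat()
for a in((-55,41,15),(-60,41,15)): print(a,rel(*place(*a)))"
```

```text
t 14.825 B cradle [-51.3   0.6  40.8] tilt 15.0 F cradle [ 3.4  0.9 -1.7] T [ 0.07 -0.27 -0.05] w 31.0
(-55, 41, 15) (array([ 0.06,  0.35, -0.11]), array([-0.04,  0.12,  0.01]))
(-60, 41, 15) (array([ 0.06,  0.84, -0.24]), array([-0.04,  0.12,  0.01]))
```

Emit:
{"op": "servo_tool", "data": {"hand": [0,0,0,0,0,0], "translation": [[0.05,0.2,-0.05],[0.05,0.4,-0.1],[0.05,0.6,-0.15],[0.05,0.8,-0.22],[0.05,0.9,-0.24],[0.05,0.9,-0.24]], "twist": [[0,0,0],[0,0,0],[0,0,0],[0,0,0],[0,0,0],[0,0,0]]}}

```text
t: 15.58
position: [534.5, 120.3, 34.4]
ee_rot: [-0.107, 0.797, -0.589, 0.078]
ft_force: [6.4, 4.9, -3.4]
grip_width: 30.8
```

```bash
python3 -c "
from ov import *
stat()
for a in ((-60,40.5,12),(-60.5,40.5,9),(-60.5,40.3,6),(-60,40.2,3),(-59,40,0),(-56.5,40,0)): print(a,rel(*place(*a)))
t=ctrl.camera('top')[:,:,::-1].copy(); cv2.imwrite('pics/t5.png',t)
cv2.imwrite('pics/c5.png',crop(t,(185,190),60,60,8))"
```

```text
t 15.575 B cradle [-59.8   0.2  41.2] tilt 15.2 F cradle [ 7.6  2.8 -3.4] T [ 0.35 -1.    0.03] w 30.8
(-60, 40.5, 12) (array([0.02, 0.15, 0.31]), array([-3.15,  0.12, -0.  ]))
(-60.5, 40.5, 9) (array([0.02, 0.32, 0.51]), array([-6.15,  0.12, -0.  ]))
(-60.5, 40.3, 6) (array([0.02, 0.45, 0.75]), array([-9.15,  0.12,  0.  ]))
(-60, 40.2, 3) (array([0.02, 0.55, 0.98]), array([-1.215e+01,  1.200e-01,  1.000e-02]))
(-59, 40, 0) (array([0.02, 0.61, 1.23]), array([-1.515e+01,  1.200e-01,  1.000e-02]))
(-56.5, 40, 0) (array([0.02, 0.36, 1.29]), array([-1.515e+01,  1.200e-01,  1.000e-02]))
```

View pics/c5.png

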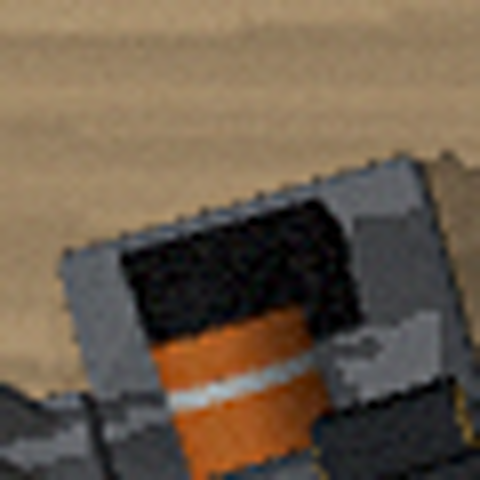

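Emit:
{"op": "servo_tool", "data": {"hand": [0,0,0,0,0,0,0], "translation": [[0,0.1,0.15],[0,0.15,0.3],[0,0.25,0.4],[0,0.32,0.5],[0,0.4,0.63],[0,0.45,0.75],[0,0.45,0.75]], "twist": [[-1.5,0,0],[-3.1,0,0],[-4.6,0,0],[-6.1,0,0],[-7.6,0,0],[-9.1,0,0],[-9.1,0,0]]}}

```text
t: 16.5
position: [532.7, 119.8, 25.9]
ee_rot: [-0.043, 0.803, -0.594, 0.031]
ft_force: [6.1, 4.0, -2.0]
grip_width: 30.8
```

```bash
python3 -c "
from ov import *
stat()
for a in ((-60.5,40.2,3),(-60,40,0),(-59,40,0),(-56.5,40,0)): print(a,rel(*place(*a)))
t=ctrl.camera('top')[:,:,::-1].copy(); cv2.imwrite('pics/t6.png',t)
t=np.clip(t.astype(float)*2.5,0,255).astype(np.uint8)
cv2.imwrite('pics/c6.png',crop(t,(185,190),60,60,8))"
```

```text
t 16.5 B cradle [-60.    0.2  40.2] tilt 6.1 F cradle [ 7.  2. -2.] T [ 0.34 -0.93 -0.03] w 30.8
(-60.5, 40.2, 3) (array([0.03, 0.16, 0.23]), array([-3.05,  0.12,  0.03]))
(-60, 40, 0) (array([0.03, 0.23, 0.47]), array([-6.05,  0.12,  0.03]))
(-59, 40, 0) (array([0.03, 0.13, 0.48]), array([-6.05,  0.12,  0.03]))
(-56.5, 40, 0) (array([ 0.03, -0.12,  0.51]), array([-6.05,  0.12,  0.03]))
```

View pics/c6.png

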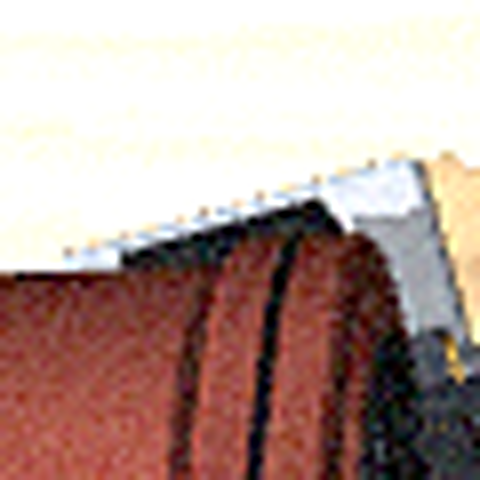

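Emit:
{"op": "servo_tool", "data": {"hand": [0,0,0,0,0,0], "translation": [[0,0.1,0.12],[0,0.15,0.23],[0,0.2,0.35],[0,0.23,0.47],[0,0.23,0.47],[0,0.23,0.47]], "twist": [[-1.5,0,0],[-3,0,0],[-4.5,0,0],[-6,0,0],[-6,0,0],[-6,0,0]]}}

```text
t: 17.3
position: [531.1, 119.2, 21.3]
ee_rot: [-0.001, 0.804, -0.594, -0.0]
ft_force: [5.7, 3.6, -0.1]
grip_width: 30.7
```

```bash
python3 -c "
from h import *
stat()
for a in ((-59,40,0),(-56,39.5,0)): print(a,rel(*place(*a)))"
```

```text
t 17.3 B cradle [-60.    0.   40.2] tilt 0.1 F cradle [ 6.5  1.8 -0.1] T [ 0.27 -0.9  -0.14] w 30.7
(-59, 40, 0) (array([ 0.01, -0.09,  0.03]), array([-0.1 ,  0.11,  0.03]))
(-56, 39.5, 0) (array([ 0.01, -0.39,  0.08]), array([-0.1 ,  0.11,  0.03]))
```

Emit:
{"op": "servo_tool", "data": {"hand": [0,0,0,0,0], "translation": [[0,-0.1,0.03],[0,-0.2,0.06],[0,-0.3,0.1],[0,-0.4,0.1],[0,-0.4,0.1]], "twist": [[0,0,0],[0,0,0],[0,0,0],[0,0,0],[0,0,0]]}}

```text
t: 17.92
position: [532.8, 119.9, 20.7]
ee_rot: [0.001, 0.804, -0.594, -0.002]
ft_force: [-4.7, 1.4, 13.0]
grip_width: 31.0
```

```bash
python3 -c "
from h import *
stat()"
```

```text
t 17.925 B cradle [-58.1   0.2  39.8] tilt -0.2 F cradle [-4.1  2.7 13. ] T [ 0.34  0.68 -0.15] w 31.0
```

Emit:
{"op": "servo_tool", "data": {"hand": [0.5,0.5,0.5,0.5,0.5,0.5,0.5,0.5,0.5], "translation": [[0,0,0],[0,0,0],[0,0,0],[0,0,-0.5],[0,0,-2.5],[0,0,-5],[0,0,-8],[0,0,-12],[0,0,-16]], "twist": [[0,0,0],[0,0,0],[0,0,0],[0,0,0],[0,0,0],[0,0,0],[0,0,0],[0,0,0],[0,0,0]]}}

```text
t: 19.05
position: [533.1, 119.6, 180.5]
ee_rot: [0.0, 0.804, -0.594, -0.002]
ft_force: [0.2, -0.2, -0.3]
grip_width: 43.6
```

```bash
python3 -c "
from h import *
stat()
# closed-finger press point: on pack top near black end x=44
r=down(CH[2]-np.pi/2)
print(rel(cw((44,0,90)),r), rel(cw((42,0,56)),r), rel((450,-60,250),r))"
```

```text
t 19.05 B cradle [-57.8  -0.2 199.6] tilt -0.2 F cradle [ 0.2 -0.3 -0.3] T [-0.03 -0.03  0.01] w 43.6
(array([ 0.02, -5.8 ,  9.03]), array([0.15, 0.12, 0.05])) (array([ 0.02, -5.61, 12.43]), array([0.15, 0.12, 0.05])) (array([14.71, 13.24, -6.95]), array([0.15, 0.12, 0.05]))
```

Emit:
{"op": "servo_tool", "data": {"hand": [0.5,0.5,0.5,0.5,0.5,0.5,0.5], "translation": [[3,3,-4],[7,6,-7],[11,10,-7],[14.7,13.2,-7],[18,16,-7],[18,16,-7],[18,16,-7]], "twist": [[0,0,0],[0,0,0],[0,0,0],[0,0,0],[0,0,0],[0,0,0],[0,0,0]]}}

```text
t: 19.92
position: [433.7, -99.2, 249.4]
ee_rot: [-0.0, 0.804, -0.595, -0.001]
ft_force: [0.1, 0.4, 0.2]
grip_width: 43.5
```

```bash
python3 -c "
from ov import *
stat()
t=ctrl.camera('top')[:,:,::-1].copy(); i=ctrl.camera('side')[:,:,::-1].copy(); cv2.imwrite('pics/t7.png',t); cv2.imwrite('pics/s7.png',i)
g=lambda a:np.clip(a.astype(float)*1.7,0,255).astype(np.uint8)
cv2.imwrite('pics/c7.png',np.hstack([crop(g(t),(155,190),100,125,4),crop(g(i),(205,120),100,125,4)]))"
```

```text
t 19.925 B cradle [-217.  -180.2  268.4] tilt -0.1 F cradle [0.2 0.4 0.2] T [-0.01 -0.03  0.01] w 43.5
```

View pics/c7.png

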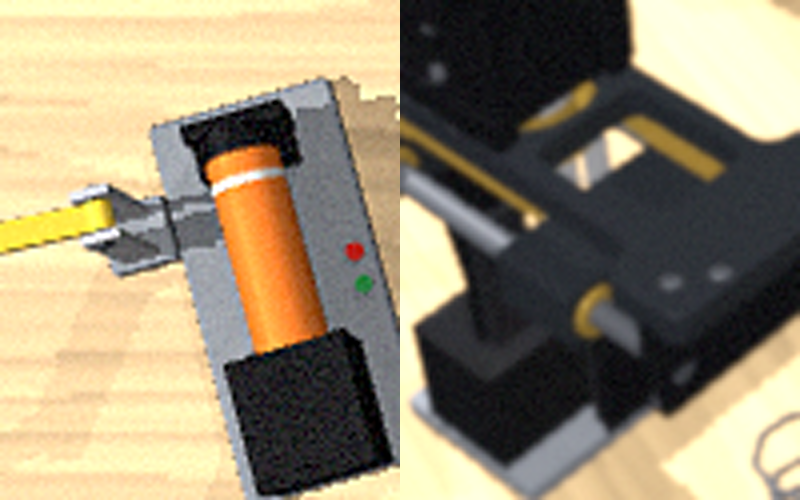

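Emit:
{"op": "servo_tool", "data": {"hand": [0,0,0,0,0,0,0,0,0,0], "translation": [[-3,-4,0],[-7,-8,0],[-11,-12,0],[-15,-17,0],[-18,-21.3,0],[-18,-21.3,0],[-18,-21.3,5],[-18,-21.3,10],[-18,-21.3,14],[-18,-21.3,16]], "twist": [[0,0,0],[0,0,0],[0,0,0],[0,0,0],[0,0,0],[0,0,0],[0,0,0],[0,0,0],[0,0,0],[0,0,0]]}}

```text
t: 21.28
position: [581.7, 135.6, 86.4]
ee_rot: [0.002, 0.804, -0.594, -0.003]
ft_force: [-0.4, 0.6, 0.6]
grip_width: 0.7
```

```bash
python3 -c "
from h import *
stat(); print(ctrl.read_state()['position'])
r=down(CH[2]-np.pi/2)
print(rel(cw((42,0,58)),r), rel(cw((42,0,55)),r))"
```

```text
t 21.275 B cradle [ -6.6   0.8 105.7] tilt -0.4 F cradle [-0.2  0.7  0.6] T [-0.04 -0.01  0.05] w 0.7
[581.7067477  135.56348723  86.37331905]
(array([ 0.11, -0.49,  2.83]), array([0.37, 0.17, 0.1 ])) (array([ 0.11, -0.49,  3.13]), array([0.37, 0.17, 0.1 ]))
```

Emit:
{"op": "servo_tool", "data": {"hand": [0,0,0,0,0,0,0,0], "translation": [[0,-0.2,0.8],[0,-0.2,1.6],[0,-0.2,2.3],[0,-0.2,2.8],[0,-0.2,3.1],[0,-0.2,3.3],[0,-0.2,3.5],[0,-0.2,3.5]], "twist": [[0,0,0],[0,0,0],[0,0,0],[0,0,0],[0,0,0],[0,0,0],[0,0,0],[0,0,0]]}}

```text
t: 22.28
position: [585.9, 136.0, 56.1]
ee_rot: [0.0, 0.804, -0.594, -0.001]
ft_force: [-6.8, -0.4, 12.4]
grip_width: 0.7
```

```bash
python3 -c "
from h import *
stat(); print(ctrl.read_state()['position'])"
```

```text
t 22.275 B cradle [-2.6  0.1 75.2] tilt -0.1 F cradle [-6.7  1.6 12.4] T [ 0.18  1.16 -0.  ] w 0.7
[585.89275236 136.01743736  56.13648082]
```

Contact came at z = 56.1 mm under 12 N, and the seated pack's top should be at 56 mm, so the black end is fully down. Next I retreat straight up and clear.

Emit:
{"op": "servo_tool", "data": {"hand": [0,0,0,0,0,0,0,0,0,0], "translation": [[0,0,-1],[0,0,-4],[0,0,-9],[0,0,-14],[0,0,-19],[5,4,-19],[11,9,-19],[17,14,-19],[22,18,-19],[22,18,-19]], "twist": [[0,0,0],[0,0,0],[0,0,0],[0,0,0],[0,0,0],[0,0,0],[0,0,0],[0,0,0],[0,0,0],[0,0,0]]}}

```text
t: 23.52
position: [477.6, -129.9, 244.6]
ee_rot: [0.0, 0.804, -0.595, -0.001]
ft_force: [-0.2, -0.2, -0.6]
grip_width: 0.3
```

```bash
python3 -c "
from h import *
stat()
t=ctrl.camera('top')[:,:,::-1]; o=cv2.imread('pics/t7.png'); z=cv2.imread('pics/top0.png')
d=lambda a,b,u,v,w,h:np.abs(a[v:v+h,u:u+w].astype(int)-b[v:v+h,u:u+w]).mean().round(1)
print('cradle/guard vs before press',d(t,o,155,190,100,70),'noise ref',d(t,o,300,80,60,60))
print('spare vs start',d(t,z,422,222,28,70),'coil',d(t,z,445,150,50,50),d(t,z,298,222,40,45))
m=t.astype(int); y=(m[:,:,2]>110)&(m[:,:,1]>100)&(m[:,:,0]<60); ys,xs=np.where(y[190:300,100:270]); print('yellow cols',xs.min()+100,xs.max()+100,ys.min()+190,ys.max()+190)
"
```

```text
t 23.525 B cradle [-184.  -222.4  263.7] tilt -0.1 F cradle [-0.3 -0.1 -0.6] T [ 0.01 -0.03  0.01] w 0.3
cradle/guard vs before press 3.2 noise ref 3.0
spare vs start 27.2 coil 31.5 23.9
yellow cols 106 224 228 277
```

Emit:
{"op": "servo_tool", "data": {"hand": [0,0,0,0,0], "translation": [[0,3,0],[0,7,0],[0,10,0],[0,10,0],[0,10,0]], "twist": [[0,0,0],[0,0,0],[0,0,0],[0,0,0],[0,0,0]]}}

```text
t: 24.2
position: [383.8, -156.8, 244.8]
ee_rot: [0.0, 0.804, -0.594, -0.001]
ft_force: [-0.2, -0.1, -0.2]
grip_width: 0.7
```

```bash
python3 -c "
from h import *
t=ctrl.camera('top')[:,:,::-1]; z=cv2.imread('pics/top0.png');o=cv2.imread('pics/t7.png')
d=lambda a,b,u,v,w,h:np.abs(a[v:v+h,u:u+w].astype(int)-b[v:v+h,u:u+w]).mean().round(1)
print('cradle',d(t,o,155,190,100,70),'spare',d(t,z,422,222,28,70),'coils',d(t,z,445,150,35,50),d(t,z,455,70,45,45),d(t,z,298,222,40,45))
print('dark blobs, coil0 top/bottom rows', [d(t,z,298,r,40,9) for r in (222,231,240,249,258)])
print('cols', [d(t,z,c,222,9,45) for c in (298,307,316,325)])
i=ctrl.camera('side')[:,:,::-1]; s=cv2.imread('pics/side0.png'); print('side coil0',d(i,s,290,215,45,60),'coil1',d(i,s,445,300,55,60),'spare',d(i,s,335,315,75,60))
"
```

```text
cradle 13.4 spare 10.0 coils 11.8 10.9 10.9
dark blobs, coil0 top/bottom rows [np.float64(12.5), np.float64(9.7), np.float64(11.1), np.float64(11.1), np.float64(9.8)]
cols [np.float64(11.2), np.float64(11.0), np.float64(10.9), np.float64(9.9)]
side coil0 37.6 coil1 19.3 spare 17.2
```

```bash
python3 -c "
from h import *
t=ctrl.camera('top')[:,:,::-1].copy(); cv2.imwrite('pics/t9.png',t); z=cv2.imread('pics/top0.png');o=cv2.imread('pics/t7.png')
G=lambda a:cv2.GaussianBlur(cv2.cvtColor(a,cv2.COLOR_BGR2GRAY),(3,3),0).astype(np.float32)
def pc(b,q,n):
    u,v,w,h=q; T=G(t)[v:v+h,u:u+w]; S=G(b)[v-6:v+h+6,u-6:u+w+6]; r=cv2.matchTemplate(S,T,cv2.TM_CCOEFF_NORMED); _,m,_,l=cv2.minMaxLoc(r)
    print(n,'shift',np.array(l)-6,'corr',round(m,3),'mean ratio',round(float(T.mean()/G(b)[v:v+h,u:u+w].mean()),2))
pc(z,(300,55,70,80),'block');pc(z,(70,55,60,110),'drill');pc(o,(155,190,100,70),'cradle vs t7');pc(z,(415,215,32,80),'spare');pc(z,(298,222,40,45),'coil0');pc(z,(445,152,35,50),'coil1')
"
```

```text
block shift [0 0] corr 0.998 mean ratio 1.14
drill shift [0 0] corr 0.999 mean ratio 1.14
cradle vs t7 shift [0 0] corr 0.999 mean ratio 0.88
spare shift [0 0] corr 0.999 mean ratio 1.14
coil0 shift [0 0] corr 0.999 mean ratio 1.14
coil1 shift [0 0] corr 0.999 mean ratio 1.14
```

Only the exposure changed: nothing else has shifted. I'm handing the job in.

```bash
python3 -c "
from rig import ctrl
print(ctrl.close_job())"
```

```text
the job is handed in; nothing more can be done
None
```

The orange pack is on charge: lying level in the cradle, with the guard open and the gripper clear. I handed the job in at about 24 s.

**What I did**
- I swung the guard bar up by its free end to about 110° and let go. It fell open by itself to the +y side.
- I pushed the brass end under the hood with the pack tilted 15° until the spring read about 7.6 N. Then I tipped the black end down inside the wall, eased back until the wall took the load, and released.

**Last checks**
- **Seating:** at release the tilt was about 0° and the measured height 39.8 mm, against 40 mm for a seated pack. Pressing on the black end with 12 N met the pack's top at 56.1 mm, against an expected 56 mm. So the end is down.
- **Other objects:** compared with the earlier top views, the cradle area (pack and the guard's hinge end), the grey pack and both coil springs showed no shift (correlation 0.999).

**Disagreements**
- **Seated position:** the pack met the wall about 2 mm further towards -x than my camera fit of the cradle predicted. I took this as calibration error, because the forces and heights fitted a seated pack.
- **Picture brightness:** raw picture differences were high at first. This turned out to be a 12–14% change in overall brightness.
- **Side view:** the last side picture I looked at had the arm in front of the cradle. The height check therefore rests on touch and force, not on a picture.

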